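Lay out the brake-cleaning tools in order of use

ROBOT

A 6-joint arm with a two-finger parallel gripper is mounted at the origin on the work surface. World frame = base frame: x ahead of the robot, y to its left, z up, the work surface at z = 0. Lengths are in m, angles in rad, forces in N, time in s.
With the tool pointing down it reaches from about 0.25 to 0.775 m from the base axis. Payload 4 kg.
Tool frame: the origin (TCP) lies at the very end of the fingers, on their centre line; the grasp point (between the pads) lies 19 mm behind it; z points along the fingers, y is the direction in which the jaws open and shut (so a half turn about z gives the same grasp; the last joint's range is limited). The gripper opens to 94 mm and grips with 3 to 60 N. Pads are 16 mm wide; open, the fingers measure 119 mm over their backs; the gripper's body (75 mm by 177 mm) begins 78 mm behind the grasp point.
Start: joints at [1.207, 0.087, 1.371, -0, 1.684, -0.103], TCP at [0.142, 0.531, 0.206] pointing down, gripper open.
Joint ranges: [-3.1, 3.1], [-0.76, 2.03], [0.27, 2.55], [-1.08, 4.22], [0.17, 2.65], [-2.57, 2.57]. Speed limits (rad/s): [2.79, 2.79, 3.14, 3.14, 3.14, 3.14].

INTERFACE

Orientations are given as [roll, pitch, yaw] about the fixed x, y, z axes, in that order (R = Rz(yaw) Ry(pitch) Rx(roll)).
In Python, from bench import robot, cams, models gives the robot as it stands.
- The arm moves only by the tool step_arm, never from a script. Its argument "series" is a list of rows, each a list of 5 numbers: the gripper command: -1 is shut, 1 is fully open, values between are in proportion, then the shift along the tool's x, y, z in mm, then the turn about the tool's z in degrees. A call has 1 to 20 rows; each row is the pose to reach, as a shift and turn from the pose commanded when the call began, along the tool's axes at that moment; what a row does not reach only later rows make up. A row lasts 1/8 s, in which the tool goes at most 62.5 mm and 10.7 degrees, less where a joint would pass 70% of its speed; a pose out of reach is approached as far as the arm can. A call with a gripper value outside its range is refused whole. The fingers move at their own pace and stop on an object; the grip force is fixed at half the most. Time passes only in rows, so rows that repeat a pose let the fingers close. It gives the time, the measured TCP pose, the force and the opening at its end, in the units of the state.
- robot.get_obs(): the state, without advancing time (a new reading comes with each control period).
- cams.snapshot(name): name is "scene" or "top" or "wrist"; returns a dict with "pixels" (400x640x3 uint8, red, green, blue), "fov_y" (degrees; the focal length in pixels is half the picture's height over the tangent of half this angle, whatever the lens; pixels are square), "cx", "cy" (the principal point, pixels), "R" (3x3) and "t" (3): a world point X has camera coordinates R X + t. Camera axes: x right, y down, z forward; pixel columns grow to the right and rows downward; lengths in m; the calibration is good to about 2 mm. The wrist camera is an equidistant fisheye: a pixel r from the principal point sees the ray r / f radians off the axis. A picture is of the moment at which its call begins. There is no depth.
- robot.close_job(): hands the job in, once; it reports no verdict.
Trained networks look in a picture, given as the dict that the camera call returned (one of the last four; its "shot" number tells which), for a name from the list of things; names that differ only in an ending like _2 or _b are one class to them, and where a whole thing is asked for, a point or a joint stands for the part that bears it (a point fixed in the world has none). Each returns a list of dicts, best first, with "p" (0 to 1); they miss things now and then, are a little off and sometimes report something else, mostly with a low value. They report only what shows in the picture. A call takes as long as a camera call. They do not tell look-alikes from the thing itself.
- models.find_in(picture, label): "position" ([x, y, z] in m, in world coordinates, good to about 4 mm: the middle of the surface that is visible of it).
- models.pinpoint(picture, label): "position" ([x, y, z] in m, in world coordinates, good to about 4 mm: a listed point, or the origin of a listed thing).
The state is a dict: "time": time; "joint_positions": joint angles; "qvel": joint speeds; "joint_torque": joint torques, N m; "tool_pos": TCP position; "ee_rot": TCP orientation; "wrist_force": force on the tool from outside, world axes, zero at the start; "wrist_torque": the same for the moment, N m; "width": finger opening in m.
Only numpy, scipy, OpenCV 4.12 (cv2) and the standard library are available. Lean on these libraries where they do the work, as an engineer would, in place of code of your own. Each camera call takes 0.05 s, during which the arm holds its last target. There are 200 camera calls.

TASK

Finish laying out the tray for cleaning a brake caliper, tools in order of use from the pull-tab end: the wire brush, used first, already lies in the lane next to the tab and stays there. Lay the flat-bladed scraper in the middle lane and the hooked pick in the last lane, farthest from the tab, each flat on the tray floor, straight along its lane and between the walls; either end of a tool may point either way.

Things in the scene. Friction and masses are not known exactly. Their poses are not given: they have to be found in the camera images.
- tray: Grey plastic kit tray, fixed to the bench, 203 x 238 mm, all walls 12 mm high above the bench and 4 mm thick, floor 4 mm thick. Three equal open lanes run along its x axis, each 195 mm long and 74 mm wide, side by side along its y axis with centres at y = -78, 0 and +78 mm. A flat pull tab (64 mm wide loop, 6 mm high) sticks out 30 mm from its -y end, beside the first lane. Origin: centre of the underside, on the bench; z up. It may stand at any yaw.
- wire_brush: Wire brush, 165 x 24 mm, a 12 mm thick pale wooden bar with brass bristles standing up to 23 mm on its +x half. Loose, already lying in the tray's first lane (tray y = -78 mm). Origin: centre of its underside; x along its length, z up.
- scraper: Scraper with a straight black plastic handle 24 mm wide and 26 mm high, and a flat steel blade 34 mm wide at its +x end; 164 mm long over all, about 0.12 kg, lying loose on the bench. Origin: middle of the length, at the underside; x along its length towards the blade, z up. Handle: x -82 to +23 mm, with the centre of mass in it near x = -20 mm; the blade is 3 mm thick, 13 mm above the underside.
- pick: Hooked pick: straight black handle 22 mm wide, 24 mm high; thin 7 mm steel shaft at its +x end whose tip bends sideways 25 mm at a right angle to +y (the screwdriver nearby has the same handle, but a straight shaft). 164 mm long, 0.08 kg, loose on the bench. Origin: middle of the length, underside; x towards the hook, z up. Handle: x -82 to +23 mm, with the centre of mass in it near x = -20 mm.
There are look-alikes about, which are no part of the job. Leave any blue or orange look-alike of the pick alone.

How it is judged:
By the outcome, as a careful person would: the job done as asked, in the order asked, and still so for the second after the job is handed in, with the robot touching nothing.
It also fails if it takes over 54 s, if anything falls off the work surface, if the arm or the gripper's body presses on something with over 40 N, if the wrist force passes 120 N, or if a joint passes its speed limit or range.

## Working session

There is one attempt and no reset: what is moved stays moved. The work goes in short steps, Python scripts to look and compute and a tool call to move; the robot and the scene stay as the last step left them, time stands still between calls to the robot, and variables do not carry over. Pictures are saved under pics/ and viewed, about 8 in all and at most 12, crops included, and the job is handed in when it is done.

Besides the shell and the picture viewer there is one more tool, called after ">>>" in YAML: its name, and indented under it one key for each argument. step_arm: Moves the arm, as the interface text tells. Its arguments: {"type":"object","properties":{"series":{"type":"array","items":{"type":"array","items":{"type":"number"}}}},"required":["series"]}

```bash
mkdir -p pics
python3 - <<'E'
from bench import robot,cams,models
import cv2,numpy as np
o=robot.get_obs();print(o['time'],o['tool_pos'],o['ee_rot'],o['width'])
for n in ("top","scene"):
    s=cams.snapshot(n);cv2.imwrite(f"pics/{n}0.png",s["pixels"][...,::-1])
    print(n,s["fov_y"],np.round(s["R"],3).tolist(),np.round(s["t"],3))
    for l in ("tray","wire_brush","scraper","pick"):
        for f in (models.find_in,models.pinpoint):
            for d in f(s,l)[:4]:
                p=np.array(d["position"]);c=s["R"]@p+s["t"];F=200/np.tan(np.radians(s["fov_y"]/2))
                print(l,f.__name__,round(d["p"],2),np.round(p,3),np.round(c[:2]/c[2]*F+[s["cx"],s["cy"]]))
E
```

```text
0.0 [0.14162529 0.53088591 0.20430292] [-3.13937909e+00 -2.53943489e-04  2.88078006e+00] 0.0938955154333079
top 56.85738652801618 [[-0.023, -1.0, -0.016], [-0.993, 0.025, -0.115], [0.116, 0.013, -0.993]] [0.01  0.413 0.968]
tray call 0.62 [0.548 0.219 0.001] [243. 161.]
tray call 0.71 [ 0.55   0.212 -0.004] [246. 161.]
wire_brush call 0.82 [0.538 0.134 0.016] [273. 162.]
wire_brush call 0.97 [0.54  0.134 0.006] [273. 163.]
scraper call 0.77 [ 0.571 -0.038  0.001] [335. 150.]
pick call 0.94 [ 0.48  -0.159  0.026] [381. 180.]
pick call 0.72 [0.213 0.239 0.024] [234. 284.]
pick call 0.71 [ 0.29  -0.293  0.02 ] [434. 250.]
pick call 0.87 [ 0.302 -0.278 -0.001] [426. 245.]
pick call 0.75 [ 0.502 -0.167  0.004] [382. 173.]
scene 48.15726932817658 [[0.872, 0.49, -0.011], [0.271, -0.502, -0.821], [-0.407, 0.713, -0.57]] [-0.377 -0.065  1.344]
tray call 0.67 [0.557 0.21  0.006] [392. 184.]
tray call 0.86 [0.552 0.208 0.006] [390. 184.]
wire_brush call 0.37 [0.554 0.213 0.006] [391. 184.]
wire_brush call 0.82 [0.538 0.134 0.008] [375. 196.]
wire_brush call 0.41 [0.551 0.208 0.   ] [389. 186.]
scraper call 0.67 [ 0.565 -0.048  0.016] [355. 235.]
scraper call 0.7 [ 0.568 -0.039 -0.   ] [358. 238.]
pick call 0.91 [ 0.292 -0.304  0.02 ] [195. 260.]
pick call 0.9 [ 0.492 -0.171  0.014] [303. 256.]
pick call 0.81 [0.216 0.228 0.013] [292. 151.]
pick call 0.91 [ 0.298 -0.279  0.001] [206. 261.]
pick call 0.87 [ 0.501 -0.168 -0.002] [307. 261.]
```

View pics/top0.png

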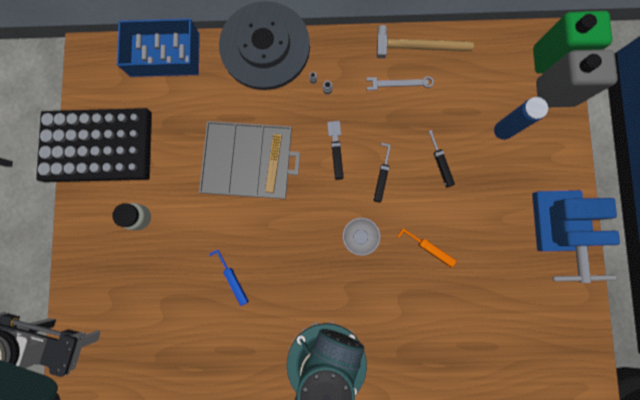

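The top view shows the tray at (246,160) with its tab on the right at (294,163) and the brush in the lane beside the tab. The scraper is at (336,150).

Pick candidates are black at (382,172), black at (441,160), blue at (230,277) and orange at (428,247). The black one at (382,172) fits because its tip is hooked, while (441,160) looks straight (the screwdriver). I'll confirm that in a crop.

```bash
cat > h.py <<'E'
from bench import robot,cams,models
import cv2,numpy as np
def F(s): return 200/np.tan(np.radians(s["fov_y"]/2))
def back(s,uv,z):
    f=F(s);uv=np.atleast_2d(np.asarray(uv,float))
    d=np.c_[(uv-[s["cx"],s["cy"]])/f,np.ones(len(uv))]
    if s.get("fish"):
        v=(uv-[s["cx"],s["cy"]])/f;r=np.linalg.norm(v,axis=1,keepdims=True)
        d=np.c_[v/np.maximum(r,1e-9)*np.sin(r),np.cos(r)]
    R=np.array(s["R"]);o=-R.T@s["t"];d=d@R
    return o+d*((z-o[2])/d[:,2])[:,None]
def proj(s,X):
    c=np.atleast_2d(X)@np.array(s["R"]).T+s["t"]
    if s.get("fish"):
        r=np.linalg.norm(c[:,:2],axis=1,keepdims=True);return c[:,:2]/r*np.arctan2(r,c[:,2:])*F(s)+[s["cx"],s["cy"]]
    return c[:,:2]/c[:,2:]*F(s)+[s["cx"],s["cy"]]
def shot(n):
    s=cams.snapshot(n)
    if n=="wrist": s["fish"]=1
    return s
def save(im,name,k=1): cv2.imwrite(f"pics/{name}.png",cv2.resize(im[...,::-1],None,fx=k,fy=k,interpolation=cv2.INTER_CUBIC))
E
python3 - <<'E'
from h import *
s=shot("top");im=s["pixels"]
save(im[105:205,195:465],"crop1",2.9)
hsv=cv2.cvtColor(im,cv2.COLOR_RGB2HSV)
for nm,(x0,y0,x1,y1) in dict(scr=(325,118,350,182),pick=(368,140,396,205)).items():
    m=(im[y0:y1,x0:x1].max(2)<60).astype(np.uint8)
    n,l,st,c=cv2.connectedComponentsWithStats(m);i=1+st[1:,4].argmax()
    pts=np.argwhere(l==i)[:,::-1]+[x0,y0]
    r=cv2.minAreaRect(pts.astype(np.float32));b=cv2.boxPoints(r);
    w=back(s,pts,.024)[:,:2]; rw=cv2.minAreaRect(w.astype(np.float32)*1000)
    print(nm,st[i,4],np.round(b).tolist(),'world',rw, 'mean',w.mean(0), 'pca',np.linalg.svd(w-w.mean(0),full_matrices=0)[2][0])
    g=(hsv[y0:y1,x0:x1,1]<60)&(im[y0:y1,x0:x1].max(2)>=70)
    gp=np.argwhere(g)[:,::-1]+[x0,y0];print('steel',len(gp),gp.min(0),gp.max(0),back(s,gp.mean(0),.014))
# tray outline
hs=(hsv[112:206,195:305,1]<45).astype(np.uint8);hs=cv2.morphologyEx(hs,cv2.MORPH_OPEN,np.ones((9,9)))
hs=cv2.morphologyEx(hs,cv2.MORPH_CLOSE,np.ones((25,25)))
pts=np.argwhere(hs)[:,::-1]+[195,112]
w=back(s,pts,.012)[:,:2].astype(np.float32)*1000;r=cv2.minAreaRect(w);print('tray',r)
print(proj(s,np.c_[cv2.boxPoints(r)/1000,np.full(4,.012)]).round())
E
```

```text
scr 239 [[332.0, 147.0], [339.0, 146.0], [343.0, 178.0], [335.0, 179.0]] world ((531.2937622070312, -42.57785415649414), (87.60114288330078, 20.391178131103516), 4.561885833740234) mean [ 0.53068367 -0.04277996] pca [-0.99731256 -0.0732643 ]
steel 259 [327 121] [340 147] [[ 0.6201269 -0.0369347  0.014    ]]
pick 227 [[373.0, 200.0], [380.0, 169.0], [387.0, 170.0], [380.0, 202.0]] world ((465.415771484375, -157.1282501220703), (19.0978946685791, 87.63200378417969), 75.55038452148438) mean [ 0.46489804 -0.15697645] pca [-0.96699832  0.25478273]
steel 110 [380 143] [390 170] [[ 0.54528144 -0.17632473  0.014     ]]
tray ((554.633056640625, 221.9786834716797), (268.8589782714844, 263.7458190917969), 88.57276916503906)
[[289. 205.]
 [290. 112.]
 [195. 112.]
 [191. 205.]]
```

View pics/crop1.png

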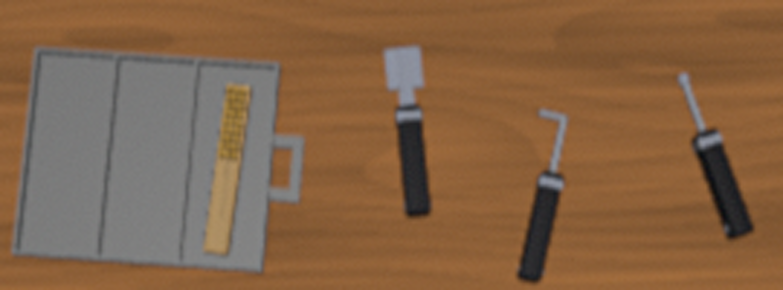

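The crop confirms it. The tool at crop (545,225) has a right-angle hook to the left at (550,113), so it is the pick. The one at (715,180) is a straight screwdriver. The tray corners in the crop are (37,49), (279,65), (263,271) and (13,254).

```bash
cat >> h.py <<'E'
def go(xyz,yawdeg):
    o=robot.get_obs();p=np.array(o["tool_pos"]);y=o["ee_rot"][2]
    from scipy.spatial.transform import Rotation as Ro
    R=Ro.from_euler("xyz",o["ee_rot"]).as_matrix()
    d=(np.degrees(y)-yawdeg+90)%180-90
    print("t",o["time"],"shift",np.round(1000*R.T@(np.array(xyz)-p),1),"turn",round(d,1),"width",o["width"],"pos",p.round(4),"yaw",round(np.degrees(y),2))
E
python3 - <<'E'
from h import *
s=shot("top")
c=np.array([[37,49],[279,65],[263,271],[13,254]])/2.9+[195,105]
w=back(s,c,.012)[:,:2];print(w.round(4),w.mean(0))
for a,b in((0,3),(1,2)): d=w[a]-w[b];print(np.linalg.norm(d),np.degrees(np.arctan2(d[1],d[0])))
for a,b in((0,1),(3,2)): d=w[a]-w[b];print(np.linalg.norm(d),np.degrees(np.arctan2(-d[0],d[1])))
go([.549,-.041,.15],184.5)
E
```

```text
[[0.6599 0.3166]
 [0.6373 0.0824]
 [0.4377 0.1002]
 [0.4599 0.3368]] [0.54870964 0.20900634]
0.20106877935888753 -5.770513227549115
0.20041141830094075 -5.072144379250511
0.23525582971212614 -5.518045003130767
0.2377024099494368 -5.358602141291338
t 1.0 shift [-541.  -448.1   55.5] turn -19.4 width 0.09366299784313378 pos [0.1418 0.5314 0.2055] yaw 165.06
```

>>> step_arm:
  series:
    - [0,-541,-448,0,-19.4]
    - [0,-541,-448,0,-19.4]
    - [0,-541,-448,0,-19.4]
    - [0,-541,-448,0,-19.4]
    - [0,-541,-448,0,-19.4]
    - [0,-541,-448,0,-19.4]
    - [0,-541,-448,0,-19.4]
    - [0,-541,-448,0,-19.4]
    - [0,-541,-448,0,-19.4]
    - [0,-541,-448,0,-19.4]
    - [0,-541,-448,0,-19.4]
    - [0,-541,-448,0,-19.4]
    - [0,-541,-448,0,-19.4]
    - [0,-541,-448,55,-19.4]
    - [0,-541,-448,55,-19.4]
    - [0,-541,-448,55,-19.4]
    - [0,-541,-448,55,-19.4]

```text
time: 3.12
tool_pos: [0.5507, -0.0405, 0.1539]
ee_rot: [-3.14, 0.006, -3.063]
wrist_force: [-0.1, 0.2, 1.2]
width: 0.047
```

Run:
```python
from h import *
go([.549,-.041,.006],184.5)
s=shot("wrist");im=s["pixels"].copy()
X=lambda a:np.array([.571,-.0395,.026])+a*np.array([np.cos(.0785),np.sin(.0785),0])
p=proj(s,[X(-.082),X(-.02),X(.023),X(.082)]);print(p.round())
for q in p: cv2.circle(im,tuple(int(v) for v in q.round()),3,(255,0,0),1)
save(im,"w1")
for f in (models.find_in,models.pinpoint):
    for d in f(s,"scraper")[:2]: print(np.round(d["position"],4),d["p"])
```

```text
t 3.125 shift [  2.6  -0.2 147.9] turn 0.0 width 0.04695557612268687 pos [ 0.5507 -0.0405  0.1539] yaw -175.48
[[320. 133.]
 [320. 193.]
 [320. 232.]
 [320. 279.]]
[ 0.5594 -0.0389  0.0242] 0.76
[ 0.5681 -0.041  -0.0011] 0.94
```

View pics/w1.png

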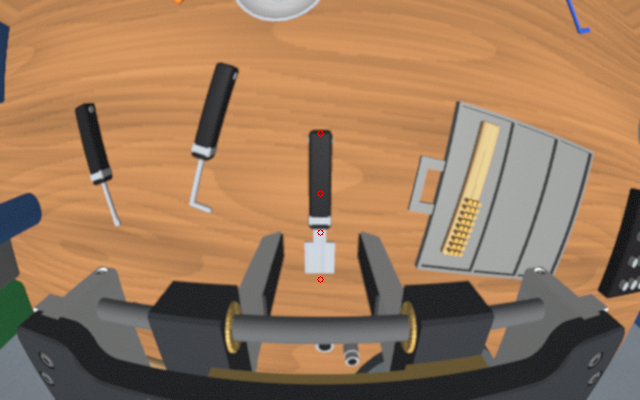

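The scraper lies centred between the fingers and is aligned. Its handle runs from (320,131) to (320,228), which matches the prediction. Descending.

>>> step_arm:
  series:
    - [0,3,0,60,0]
    - [0,3,0,110,0]
    - [0,3,0,143,0]
    - [0,3,0,143,0]
    - [0,3,0,143,0]
    - [0,3,0,143,0]

```text
time: 4.03
tool_pos: [0.5481, -0.0415, 0.0102]
ee_rot: [-3.14, 0.005, -3.064]
wrist_force: [0.2, -0.6, 0.3]
width: 0.0469
```

>>> step_arm:
  series:
    - [0,0,0,5,0]
    - [0,0,0,5,0]
    - [-1,0,0,5,0]
    - [-1,0,0,5,0]
    - [-1,0,0,5,0]
    - [-1,0,0,5,0]
    - [-1,0,0,5,0]
    - [-1,0,0,-20,0]
    - [-1,0,0,-50,0]
    - [-1,0,0,-50,0]
    - [-1,0,0,-50,0]

```text
time: 5.4
tool_pos: [0.5452, -0.041, 0.0562]
ee_rot: [3.141, -0.002, -3.064]
wrist_force: [-0.9, -0.3, -1.4]
width: 0.0237
```

Run:
```python
from h import *
a=np.radians(-5.45);ux=np.array([np.cos(a),np.sin(a)]);c=np.array([.5487,.209])
# grasp at tool x=-20: TCP sits at lane centre -20mm along x (blade to +x)
p=c-.020*ux;print(p)
go([*p,.06],174.55)
s=shot("wrist");save(s["pixels"],"w2")
```

```text
[0.52879041 0.21089954]
t 5.4 shift [ -3.2 252.4  -3.7] turn 9.9 width 0.02365810285274056 pos [ 0.5452 -0.041   0.0562] yaw -175.54
```

View pics/w2.png

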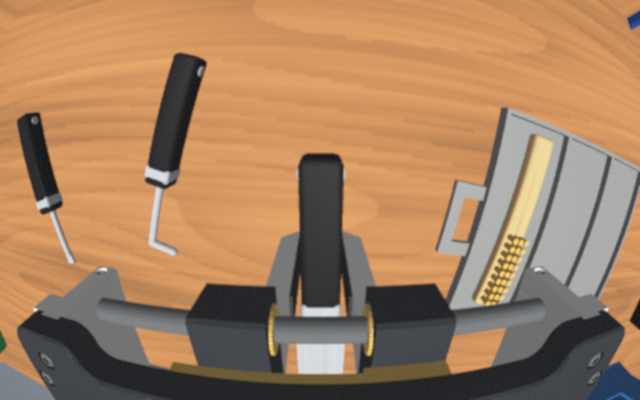

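The scraper is held straight, with its handle from (320,155) down to (320,305). Carrying it over the middle lane.

>>> step_arm:
  series:
    - [-1,-3,40,-30,0]
    - [-1,-3,100,-30,5]
    - [-1,-3,155,-30,9.9]
    - [-1,-3,210,-30,9.9]
    - [-1,-3,252,-30,9.9]
    - [-1,-3,252,-30,9.9]
    - [-1,-3,252,-30,9.9]
    - [-1,-3,252,-30,9.9]

```text
time: 6.45
tool_pos: [0.5294, 0.2089, 0.0868]
ee_rot: [-3.141, -0.001, 3.045]
wrist_force: [0.8, -0.1, -1.0]
width: 0.0236
```

Run:
```python
from h import *
go([.5288,.2109,.010],174.55)
s=shot("wrist");im=s["pixels"].copy()
a=np.radians(-5.45);R=np.array([[np.cos(a),-np.sin(a)],[np.sin(a),np.cos(a)]])
L=np.array([[-.1015,-.119],[.1015,-.119],[.1015,.119],[-.1015,.119],[-.1,-.039],[.1,-.039],[.1,.039],[-.1,.039]])@R.T+[.5487,.209]
for q in proj(s,np.c_[L,np.full(8,.012)]): cv2.circle(im,tuple(int(v) for v in q.round()),3,(255,0,0),1)
save(im,"w3")
```

```text
t 6.45 shift [ 0.7  2.  76.8] turn -0.1 width 0.02359137207875009 pos [0.5294 0.2089 0.0868] yaw 174.46
```

View pics/w3.png

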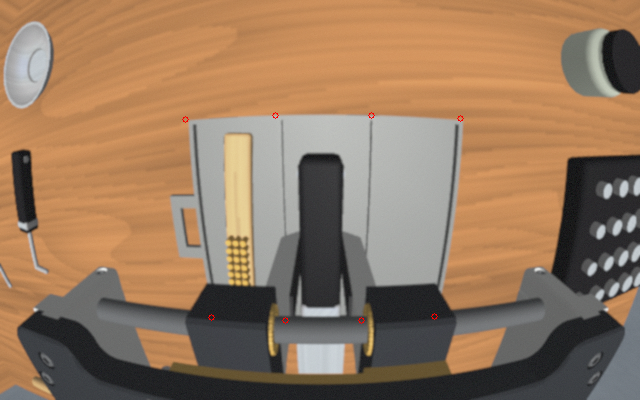

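The dots at the tray corners sit about 3-4 px off its edges, so the tray is about 2 mm further in +x and +y than estimated. The lane dividers at (281,120) and (371,120) bracket the handle. I'll correct and lower.

>>> step_arm:
  series:
    - [-1,0,4,40,0]
    - [-1,0,4,65,0]
    - [-1,0,4,74,0]
    - [-1,0,4,74,0]
    - [-1,0,4,77,0]
    - [-1,0,4,77,0]

```text
time: 7.25
tool_pos: [0.5305, 0.2144, 0.0115]
ee_rot: [3.141, 0.002, 3.046]
wrist_force: [-0.8, 0.0, -1.1]
width: 0.0237
```

>>> step_arm:
  series:
    - [-1,0,0,2,0]
    - [-1,0,0,2,0]
    - [-0.2,0,0,2,0]
    - [-0.2,0,0,2,0]
    - [-0.2,0,0,2,0]
    - [-0.2,0,0,2,0]
    - [-0.2,0,0,-50,0]
    - [-0.2,0,0,-100,0]
    - [-0.2,0,0,-140,0]
    - [-0.2,0,0,-140,0]
    - [-0.2,0,0,-140,0]

```text
time: 8.62
tool_pos: [0.5292, 0.2141, 0.1493]
ee_rot: [-3.141, -0.002, 3.047]
wrist_force: [0.3, -0.8, -0.4]
width: 0.0376
```

Run:
```python
from h import *
go([.4825,-.162,.15],165.4)
s=shot("wrist");save(s["pixels"],"w4")
print([(np.round(d["position"],4),d["p"]) for d in models.pinpoint(s,"scraper")+models.pinpoint(s,"tray")])
```

```text
t 8.625 shift [  10.8 -378.8   -0.5] turn 9.2 width 0.037641936508662745 pos [0.5292 0.2141 0.1493] yaw 174.56
[(array([0.5505, 0.2135, 0.003 ]), 0.69), (array([5.458e-01, 2.088e-01, 1.000e-04]), 0.58)]
```

View pics/w4.png

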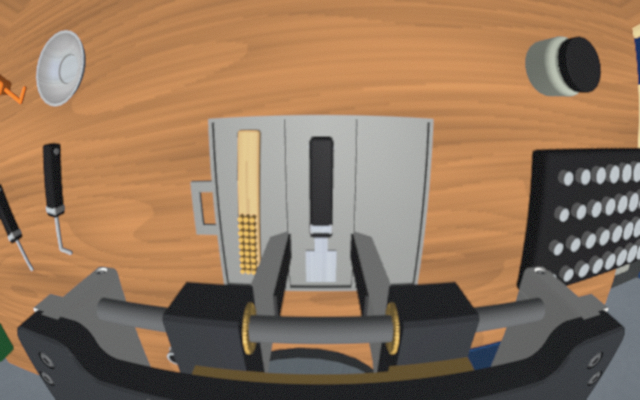

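The scraper lies straight in the middle lane. Its handle is at column 321 between dividers at 287 and 356, and its blade ends at row 282, inside the far wall. On to the pick.

>>> step_arm:
  series:
    - [-0.2,11,-60,0,0]
    - [-0.2,11,-120,0,9]
    - [0,11,-180,0,9]
    - [0,11,-240,0,9]
    - [0,11,-300,0,9]
    - [0,11,-360,0,9]
    - [0,11,-379,0,9]
    - [0,11,-379,0,9]
    - [0,11,-379,0,9]
    - [0,11,-379,0,9]

```text
time: 10.02
tool_pos: [0.4832, -0.1603, 0.1504]
ee_rot: [3.141, -0.0, 2.892]
wrist_force: [0.3, 0.6, -0.3]
width: 0.0469
```

Run:
```python
from h import *
go([.4825,-.162,.005],165.4)
s=shot("wrist");im=s["pixels"].copy()
a=np.radians(-14.6);X=lambda k:np.array([.502,-.1667,.024])+k*np.array([np.cos(a),np.sin(a),0])
p=proj(s,[X(-.082),X(-.02),X(.023)]);print(p.round())
for q in p: cv2.circle(im,tuple(int(v) for v in q.round()),3,(255,0,0),1)
save(im,"w5")
print([(np.round(d["position"],4),d["p"]) for d in models.pinpoint(s,"pick")])
```

```text
t 10.025 shift [  0.2  -1.9 145.4] turn 0.3 width 0.04692149302071761 pos [ 0.4832 -0.1603  0.1504] yaw 165.7
[[320. 133.]
 [319. 194.]
 [319. 233.]]
[(array([ 0.3004, -0.2745, -0.0057]), 0.59)]
```

View pics/w5.png

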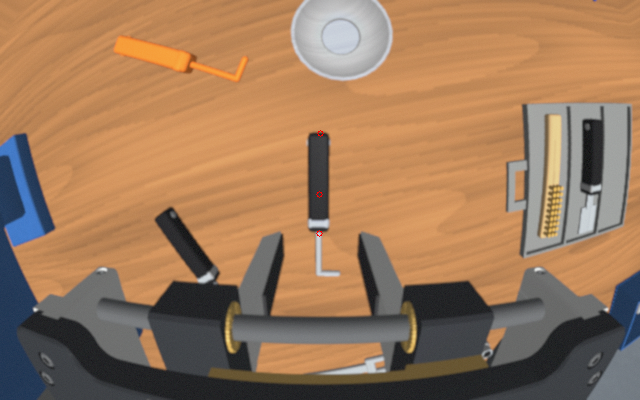

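The picture shows the pick under the fingers: handle (319,133) to (319,230), hook pointing right at (340,273). Descend and grip.

>>> step_arm:
  series:
    - [0,0,-1.5,60,0.3]
    - [0,0,-1.5,110,0.3]
    - [0,0,-1.5,142,0.3]
    - [0,0,-1.5,145,0.3]
    - [0,0,-1.5,145,0.3]
    - [0,0,-1.5,145,0.3]
    - [-1,0,-1.5,145,0.3]
    - [-1,0,-1.5,145,0.3]
    - [-1,0,-1.5,145,0.3]
    - [-1,0,-1.5,145,0.3]
    - [-1,0,-1.5,145,0.3]

```text
time: 11.5
tool_pos: [0.4828, -0.1634, 0.0059]
ee_rot: [3.141, 0.001, 2.884]
wrist_force: [-0.4, 1.7, 2.9]
width: 0.0215
```

>>> step_arm:
  series:
    - [-1,0,0,-40,0]
    - [-1,0,0,-80,0]
    - [-1,0,0,-80,0]
    - [-1,0,0,-80,0]

```text
time: 12.0
tool_pos: [0.4817, -0.1631, 0.084]
ee_rot: [3.141, -0.002, 2.884]
wrist_force: [0.3, -0.6, -1.0]
width: 0.0218
```

Run:
```python
from h import *
a=np.radians(-5.45);R=np.array([[np.cos(a),-np.sin(a)],[np.sin(a),np.cos(a)]])
p=R@np.array([-.021,.075])+[.5500,.2110];print(p)
go([*p,.085],174.55)
```

```text
[0.53621821 0.28765548]
t 12.0 shift [ 61.9 449.8  -0.7] turn -9.3 width 0.021800500479717093 pos [ 0.4817 -0.1631  0.084 ] yaw 165.26
```

>>> step_arm:
  series:
    - [-1,10,55,0,0]
    - [-1,18,115,0,-4]
    - [-1,26,175,0,-9.3]
    - [-1,34,235,0,-9.3]
    - [-1,42,295,0,-9.3]
    - [-1,50,355,0,-9.3]
    - [-1,58,415,0,-9.3]
    - [-1,62,450,0,-9.3]
    - [-1,62,450,0,-9.3]
    - [-1,62,450,0,-9.3]
    - [-1,62,450,0,-9.3]

```text
time: 13.38
tool_pos: [0.5368, 0.286, 0.0847]
ee_rot: [-3.141, -0.001, 3.045]
wrist_force: [0.2, -0.5, 0.2]
width: 0.0219
```

Run:
```python
from h import *
go([.5362,.2877,.0095],174.55)
s=shot("wrist");im=s["pixels"].copy()
a=np.radians(-5.45);R=np.array([[np.cos(a),-np.sin(a)],[np.sin(a),np.cos(a)]])
L=np.array([[-.1015,-.119],[-.1015,.119],[-.1,-.039],[-.1,.039],[0,.039],[0,.117]])@R.T+[.55,.211]
for q in proj(s,np.c_[L,np.full(6,.012)]): cv2.circle(im,tuple(int(v) for v in q.round()),3,(255,0,0),1)
save(im,"w6")
```

```text
t 13.375 shift [ 0.6  1.7 75.2] turn -0.1 width 0.02191449811807205 pos [0.5368 0.286  0.0847] yaw 174.46
```

View pics/w6.png

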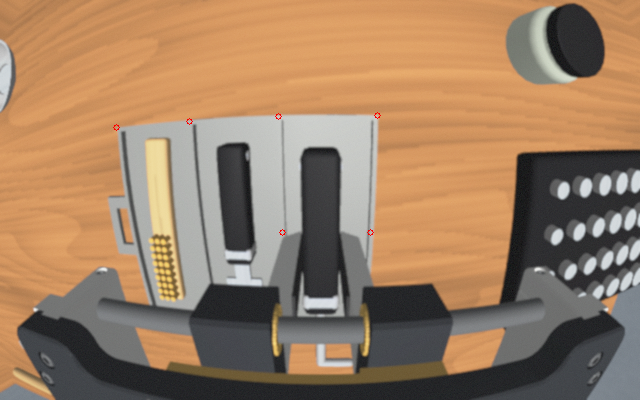

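The pick is over the last lane and parallel to it. The lane's inner walls are at columns 284 and 373, and the handle is at 320, so it needs to shift about 4 mm towards +y.

>>> step_arm:
  series:
    - [-1,0,4,40,0]
    - [-1,0,4,65,0]
    - [-1,0,4,72,0]
    - [-1,0,4,74,0]
    - [-1,0,4,75,0]
    - [-1,0,4,75,0]
    - [-1,0,4,75,0]

```text
time: 14.3
tool_pos: [0.5379, 0.2918, 0.0113]
ee_rot: [3.141, 0.001, 3.047]
wrist_force: [0.7, -0.6, -0.9]
width: 0.0215
```

>>> step_arm:
  series:
    - [-0.28,0,0,0,0]
    - [-0.28,0,0,0,0]
    - [-0.28,0,0,0,0]
    - [-0.28,0,0,0,0]
    - [-0.28,0,0,-50,0]
    - [-0.28,0,0,-100,0]
    - [-0.28,0,0,-140,0]
    - [-0.28,-100,0,-160,0]
    - [-0.28,-100,0,-160,0]
    - [-0.28,-100,0,-160,0]

```text
time: 15.55
tool_pos: [0.6391, 0.2811, 0.1697]
ee_rot: [-3.141, 0.0, 3.044]
wrist_force: [-0.2, -0.7, -0.2]
width: 0.0339
```

Run:
```python
from h import *
go([.5362,.2877,.0095],174.55)
s=shot("wrist")
t=shot("top");sc=shot("scene")
A=cv2.resize(s["pixels"],None,fx=1.2,fy=1.2)
f=lambda im,c:cv2.resize(im[c[0]:c[1],c[2]:c[3]],(384,115*1),interpolation=3) 
save(s["pixels"],"w7")
save(np.hstack([cv2.resize(t["pixels"][105:215,190:310],(390,358),interpolation=3),cv2.resize(sc["pixels"][120:250,320:462],(391,358),interpolation=3)]),"fin")
for l in ("scraper","pick","wire_brush","tray"): print(l,[(np.round(d["position"],4),round(d["p"],2)) for d in models.pinpoint(t,l)[:3]],[(np.round(d["position"],4),round(d["p"],2)) for d in models.pinpoint(s,l)[:3]])
```

```text
t 15.55 shift [103.1  -3.4 160.2] turn -0.1 width 0.033874469035818276 pos [0.6391 0.2811 0.1697] yaw 174.43
scraper [(array([0.5559, 0.2125, 0.0028]), 0.55)] [(array([0.5524, 0.2137, 0.0032]), 0.65)]
pick [(array([ 0.3013, -0.275 , -0.0042]), 0.64), (array([0.5577, 0.2917, 0.0069]), 0.61)] [(array([0.5577, 0.2889, 0.0034]), 0.95), (array([ 0.2994, -0.2752, -0.0038]), 0.44)]
wire_brush [(array([0.5401, 0.1355, 0.0034]), 0.7)] [(array([0.5401, 0.1375, 0.0017]), 0.61)]
tray [(array([ 5.504e-01,  2.137e-01, -4.000e-04]), 0.92)] [(array([ 0.549 ,  0.2093, -0.0025]), 0.61)]
```

View pics/w7.png

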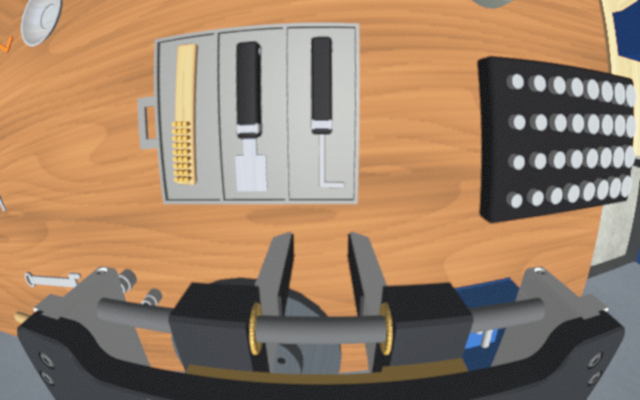

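View pics/fin.png

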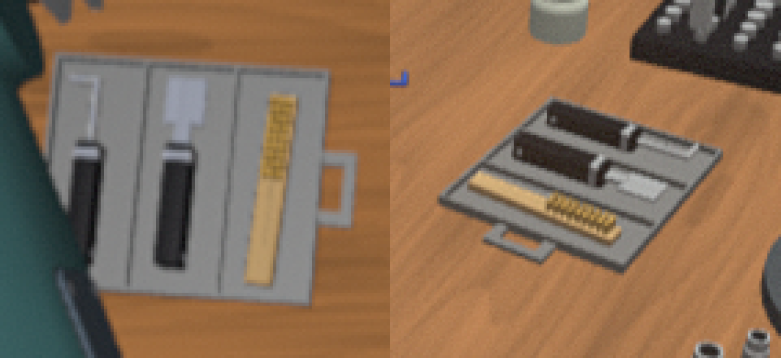

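All three tools lie in order and inside their walls: brush at column 185, scraper at 250, pick at 320 with its hook tip at (343,184). The gripper is clear, so I'm handing in.

```bash
python3 -c "
from bench import robot
print(robot.close_job(),robot.get_obs()['time'])"
```

```text
the job is handed in; nothing more can be done
the job is handed in; nothing more can be done
```

The tray is laid out and handed in: the scraper is in the middle lane and the hooked black pick is in the last lane. The brush stayed untouched beside the tab, and I left the blue and orange picks and the screwdriver alone. The arm's clock stood at about 15.6 s of the 54 s allowed when I made the last checks.

**Last checks:** The wrist, top and scene pictures after release show both tools flat, straight and between the walls, with the gripper clear at a height of about 0.17 m. In the top view the arm hides part of the pick's handle.

**Disagreements:** Position estimates for the tray and scraper differed by up to about 5 mm between cameras. I corrected the placing by eye against the lane walls. The scraper sits a few millimetres forward of its lane's centre, and the pick about 6 to 9 mm, but both have room at each end.

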